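Reset the portion stop of a batter dispenser

ROBOT

A 6-joint arm with a two-finger parallel gripper is mounted at the origin on the work surface. World frame = base frame: x ahead of the robot, y to its left, z up, the work surface at z = 0. Lengths are in m, angles in rad, forces in N, time in s.
With the tool pointing down it reaches from about 0.35 to 0.85 m from the base axis. Payload 8.1 kg.
Tool frame: the origin (TCP) lies midway between the tips of the shut fingers; the grasp point (between the pads) lies 19 mm behind it; z points along the fingers, y is the line along which they close (so a half turn about z gives the same grasp; the last joint's range is limited). The gripper opens to 93 mm and grips with 3 to 60 N. Pads are 15 mm wide; open, the fingers measure 128 mm over their backs; the gripper's body (75 mm by 188 mm) begins 65 mm behind the grasp point.
Start: joints at [-1.36, 0.13, 1.488, -0, 1.523, -0.085], TCP at [0.175, -0.574, 0.186] pointing down, gripper open.
Joint ranges: [-2.96, 2.96], [-0.89, 2.26], [0.02, 2.5], [-1.34, 4.48], [0, 2.73], [-2.66, 2.66]. Speed limits (rad/s): [2.39, 2.39, 2.79, 3.14, 3.14, 3.14].

INTERFACE

Orientations are given as a rotation vector (axis times angle).
In Python, from plant import read_state, read_camera, camera_model, close_job gives the robot as it stands. The module is installed in compiled form; this text tells all that it offers.
- The arm moves only by the tool carry_out, never from a script. Its argument "moves" is a list of rows, each an object of numbers: "jaw": the finger opening in m, from 0 to 0.093; "dx", "dy", "dz": the shift along the tool's x, y, z in m; "yaw": the turn about the tool's z in rad. In form: [{"jaw": .., "dx": .., "dy": .., "dz": .., "yaw": ..}, ...]. A call has 1 to 8 rows; each row shifts and turns the commanded pose from where the row before left it, along the tool's axes as they then stand; what a row does not reach is not made up. A row lasts 1/8 s, in which the tool goes at most 62.5 mm and 10.7 degrees, less where a joint would pass 70% of its speed; a pose out of reach is approached as far as the arm can. A call is refused whole if a number of a shift passes 0.0625 or a number of a turn 0.188, either way. A call with a gripper value outside its range is refused whole. The fingers move at their own pace and stop on an object; "grip_force" is the grip in N (left out, the last holds). Time passes only in rows, so rows that do not move let the fingers close. It gives the time, the measured TCP pose, the force, the opening and the grip force at its end, in the units of the state.
- read_state(): the state, without advancing time (a new reading comes with each control period).
- read_camera(name): name is "scene" or "top" or "wrist"; returns the picture (400x640x3 uint8, red, green, blue); there is no depth.
- camera_model(name): a dict with "camera_matrix" (3x3 intrinsics, pixels), "k1" (the pictures are not rectified: a ray, as slopes to the right and down, at radius r is drawn at 1 + k1 r^2 times it, then the intrinsics apply), "view" (4x4, takes a point from world to camera coordinates). Camera axes: x right, y up, looking along -z (the intrinsics and any distortion apply to the point x, -y, -z); pixel columns grow to the right and rows downward; lengths in m; the calibration is good to about 2 mm. A picture is of the moment at which its call begins: read the wrist's pose just before it. camera_model takes no time and is no camera call; for the wrist camera it gives the pose at the moment of the call.
- close_job(): hands the job in; it is judged then, once.
The state is a dict: "t": time; "q": joint angles; "dq": joint speeds; "joint_torque": joint torques, N m; "tool_pos": TCP position; "orientation": TCP orientation; "force": force on the tool from outside, world axes, zero at the start; "wrist_torque": the same for the moment, N m; "opening": finger opening in m; "gripper_force": force on a finger pad.
Only numpy, scipy, OpenCV 4.12 (cv2) and the standard library are available. Lean on these libraries where they do the work, as an engineer would, in place of code of your own. Each camera call takes 0.05 s, during which the arm holds its last target. There are 200 camera calls.

TASK

The batter dispenser is giving short portions. Swing the lever of the lock nut on its portion stop counter-clockwise (seen from above) by about 60 degrees until the nut is fully slack, then turn the bar head of the adjuster screw counter-clockwise until its pointer stands at the raised rib on the dial. Then swing the lever back clockwise to tighten the nut by feel, with a sideways pull of about 12 N on the lever's upright grip and never more than 16 N, leaving the pointer at the rib and everything else on the table where it stands.

Things in the scene. Friction and masses are not known exactly. Their poses are not given: they have to be found in the camera images.
- stop: the batter dispenser, fixed: steel base plate 130 mm (x) by 390 mm (y), 10 mm thick, with the round portion-stop housing (80 mm across, 50 mm tall) near one end and a steel hopper on a column (156 mm across, 226 mm tall) 255 mm away along its +y. Origin: on the table under the stop's upright axis; z up. Lever, screw and dial all share this axis
- lever_grip (a point): point on the axis of the lever's upright round black grip (16 mm diameter), 106 mm above the table at lever 0, 19 mm below the grip's top, 33 mm above the flat steel arm. The grip stands 90 mm from the stop's axis and rises 6 mm per rad of loosening. The frame's x axis points outward along the lever
- lever (a joint): lock nut lever angle, rad: 0 as found (lightly tight), + counter-clockwise from above = loosening; -0.3 to 1.4, slack for every screw setting from about 0.9 on, stays where left. As found it breaks loose at 1 to 5 N. Tightening, the pull grows steadily, some 0.4 N per mm of grip travel; then it holds. With the screw raised the nut bites EARLIER, by an amount to be felt: returning it to 0 overtightens it
- locknut: the lock nut that carries the lever, a steel hexagon 46 mm across; origin on the axis at its underside, 60 mm above the table as found. It rides on a fixed threaded bush
- washer: the keyed spring washer right under the nut, on the axis (58 mm across). The nut's press on it is the tightness: a 12 N pull gives about 60 N, and 38 to 115 N is properly tight (found at about 33 N). While it is clamped, the screw is locked
- screw_head (a point): centre of the adjuster screw's black bar head to grip: upright bar 36 mm long, 12 mm thick, from 93 to 131 mm above the table; this point is on the stop's axis, 118 mm above the table (13 mm below the bar's top). The frame's x axis runs along the bar's length, towards the pointer. Below it the dial's top face is at 90 mm, its rib at 96 mm
- screw (a joint): angle of the adjuster screw, rad: 0 as found, growing counter-clockwise from above; travel -0.6 to 2.4; the screw rises 3 mm per rad. With the nut slack it turns easily (about 0.1 N m) and stays where it is left. The rib lies 0.95 to 1.4 rad counter-clockwise of the start
- pointer (a point): tip of the thin black fin (5 mm wide, 10 mm tall) at one end of the bar head's foot: 28 mm from the axis, just above the dial
- mark (a point): inner end of the single raised radial rib (dark steel, 6 mm wide, 14 mm long, 6 mm tall) on the round aluminium dial plate (84 mm across, fixed, top face 90 mm above the table): 28 mm from the axis, so that the pointer's tip comes to this point in plan view
- cup: loose white cup, 68 mm across, 75 mm tall, standing on the dispenser's base plate between the stop and the hopper; not to be disturbed. Origin at its underside
- shaker: loose steel shaker, 44 mm across, 80 mm tall; not to be disturbed. Origin at its underside
- turner: loose spatula lying flat, 280 mm long; not to be disturbed. Origin at its underside
- squeeze: loose clear bottle, 60 mm across, 170 mm tall; not to be disturbed. Origin at its underside
- can: loose food can, 72 mm across, 90 mm tall; not to be disturbed. Origin at its underside
- pan: loose aluminium bowl, 110 mm across, 50 mm tall; not to be disturbed. Origin at its underside
- scoop: loose spoon lying flat, 200 mm long; not to be disturbed. Origin at its underside

How it is judged:
On the way, in this order (a step that is already met when the one before it is completed fails the run):
1. the lock nut is slack (lever turned at least 0.5 rad, no press on the washer) and the screw has not been forced round (value of joint lever above 0.5 rad and contact force between locknut and washer below 1 N and value of joint screw between -0.15 and 0.15 rad), for 0.2 s.
2. with the nut still slack, the pointer stands at the rib, within 4 mm in plan view (horizontal distance between pointer and mark below 0.004 m and contact force between locknut and washer below 1 N), for 0.2 s.
At the end, for the whole second after the job is handed in: The nut is tight again, pressing the washer with 38 to 115 N with the lever let go, and the pointer stands within 5 mm of the rib's inner end in plan view (contact force between locknut and washer between 38 and 115 N and horizontal distance between pointer and mark below 0.005 m); the robot touches nothing.
It fails at once if the nut is overtightened (more than 115 N on the washer) (contact force between locknut and washer above 115 N).
It fails at once if the screw is forced round while the nut still clamps it (contact force between locknut and washer above 12 N and (value of joint screw above 0.15 rad or value of joint screw below -0.15 rad) and horizontal distance between pointer and mark above 0.01 m).
It fails at once if another thing on the table is moved by more than 30 mm (distance of any of cup, shaker, turner, squeeze, can, pan, scoop from where it was at the start of the episode above 0.03 m).
It also fails if it takes over 72 s, if anything falls off the work surface, if the arm or the gripper's body presses on something with over 40 N, if the wrist force passes 120 N, or if a joint passes its speed limit or range.

## Working session

There is one attempt and no reset: what is moved stays moved. The work goes in short steps, Python scripts to look and compute and a tool call to move; the robot and the scene stay as the last step left them, time stands still between calls to the robot, and variables do not carry over. Pictures are saved under pics/ and viewed, at most 10 in all, crops included, and the job is handed in when it is done.

Besides the shell and the picture viewer there is one more tool, called after "Emit:" in YAML: its name, and indented under it one key for each argument. carry_out: Moves the arm, as the interface text tells. Its arguments: {"type":"object","properties":{"moves":{"type":"array","items":{"type":"object","properties":{"jaw":{"type":"number"},"dx":{"type":"number"},"dy":{"type":"number"},"dz":{"type":"number"},"yaw":{"type":"number"}}}},"grip_force":{"type":"number"}},"required":["moves"]}

```bash
mkdir -p pics; cat > h.py <<'E'
import numpy as np, cv2
from plant import *
def save(n,f,crop=None,scale=1):
    im=read_camera(n)[:,:,::-1].copy(); cv2.imwrite('pics/raw_'+f,im)
    if crop: im=im[crop[1]:crop[3],crop[0]:crop[2]]
    cv2.imwrite('pics/'+f,cv2.resize(im,None,fx=scale,fy=scale,interpolation=cv2.INTER_CUBIC))
def ray(n,u,v,m=None):
    m=m or camera_model(n);K=np.array(m['camera_matrix']);V=np.array(m['view'])
    d=np.linalg.inv(K)@[u,v,1];r=np.hypot(d[0],d[1]);s=r
    for _ in range(20): s=r/(1+m['k1']*s*s)
    d[:2]*=s/r if r else 1
    R=V[:3,:3];c=-R.T@V[:3,3];w=R.T@np.array([d[0],-d[1],-1]);return c,w
def onz(n,u,v,z,m=None):
    c,w=ray(n,u,v,m);return c+w*(z-c[2])/w[2]
def proj(n,p,m=None):
    m=m or camera_model(n);V=np.array(m['view']);q=V[:3,:3]@np.array(p)+V[:3,3]
    x=np.array([q[0],-q[1]])/-q[2];x=x*(1+m['k1']*(x@x));K=np.array(m['camera_matrix']);return K[:2,:2]@x+K[:2,2]
E
python3 - <<'E'
from h import *
save('top','top1.png');save('scene','sc1.png')
for n in('top','scene','wrist'):
    m=camera_model(n);V=np.array(m['view']);print(n,-V[:3,:3].T@V[:3,3],m['camera_matrix'][0][0],m['k1'])
print(read_state())
E
```

```text
top [0.4873222  0.04261784 1.08274793] 363.35021694778146 0.0009884207050538378
scene [1.2040831  0.4231709  1.03089219] 450.8281367198147 0.028049312488887007
wrist [ 0.24018008 -0.55372086  0.38378512] 346.9923157328677 -0.06647457258355419
{'t': 0.1, 'q': array([-1.36040648e+00,  1.31063999e-01,  1.48917385e+00,  1.81603395e-05,
        1.52300797e+00, -8.53832662e-02]), 'dq': array([ 0.00081182, -0.0023745 , -0.00333859,  0.0002415 ,  0.0012302 ,
       -0.00065467]), 'joint_torque': array([ 1.17675743e-03, -5.61340034e+01, -4.93095803e+01,  7.70591106e-02,
        2.91394506e-02, -3.22341850e-05]), 'tool_pos': array([ 0.17480619, -0.57337444,  0.18460342]), 'orientation': array([-3.10566837e+00, -4.62663017e-01,  1.33695457e-04]), 'force': array([-0.88701891,  0.23196049, -0.22715502]), 'wrist_torque': array([-0.00832806, -0.01786436, -0.01939323]), 'gripper_force': 0.0, 'opening': 0.09314805016877248}
```

View pics/top1.png

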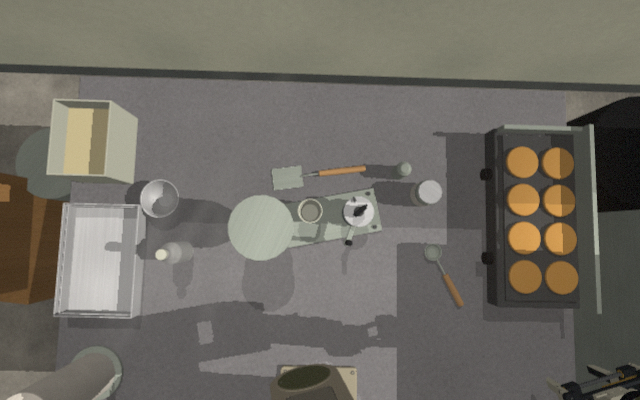

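View pics/sc1.png

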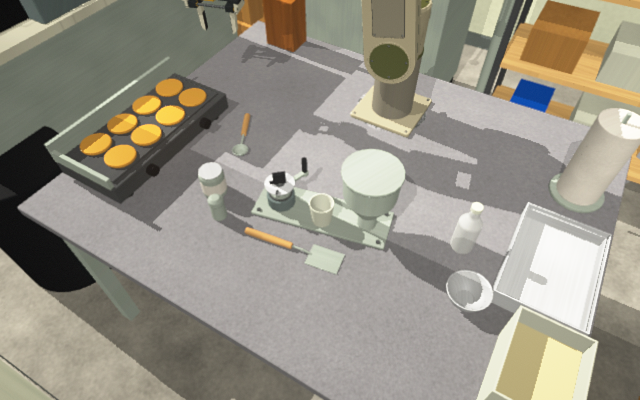

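The top view shows the stop's dial at about (358,211), the lever grip at about (349,240), the cup at (310,210) and the hopper at (261,227). In the scene view the stop is at about (280,185) and the grip at (304,165). Next I'll enlarge both.

```bash
python3 - <<'E'
from h import *
a=cv2.imread('pics/raw_top1.png')[185:255,320:400];b=cv2.imread('pics/raw_sc1.png')[145:215,245:325]
f=lambda i:cv2.resize(i,None,fx=5,fy=5,interpolation=cv2.INTER_CUBIC)
cv2.imwrite('pics/c1.png',np.hstack([f(a),f(b)]))
print(onz('top',358,211,.09))
E
```

```text
[ 0.55094927 -0.09453211  0.09      ]
```

View pics/c1.png

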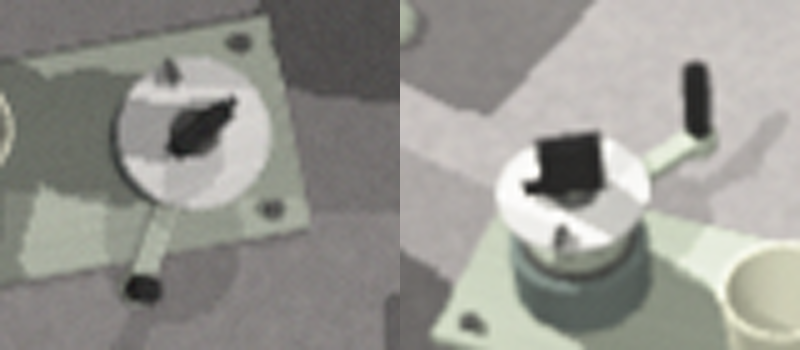

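The crop shows the rib at top px (353.6,199.4), the pointer tip at (366.8,204.8), the dial centre at about (358.8,211.2) and the grip top at about (349,242.5). Next I'll measure these more closely.

```bash
python3 - <<'E'
from h import *
im=cv2.imread('pics/raw_top1.png');g=im.astype(int)
# dark blobs
x0,y0=320,185
sub=g[y0:255,x0:400];S=5
big=cv2.resize(im[y0:255,x0:400],None,fx=S,fy=S,interpolation=cv2.INTER_CUBIC)
m=(big.max(2)<60).astype(np.uint8)
n,l,st,c=cv2.connectedComponentsWithStats(m)
pts={}
for i in range(1,n):
    if st[i,4]>150: print('dark',(c[i]+.5)/S-.5+[x0,y0],st[i])
mw=((big.min(2)>150)).astype(np.uint8)
mw[:, :110]=0
cn=max(cv2.findContours(mw,0,2)[0],key=cv2.contourArea)
hull=cv2.convexHull(cn);e=cv2.fitEllipse(hull);print('ell',e)
cc=(np.array(e[0])+.5)/S-.5+[x0,y0];C=onz('top',*cc,.09);print('C',C)
C2=onz('top',358.8-.4,211.2-.4,.09);print(C2)
f=lambda a,z:onz('top',(a[0]+.5)/S-.5+x0,(a[1]+.5)/S-.5+y0,z)
for nm,a,z in(('ptr',(235,98),.1),('rib',(168,70),.096),('grip',(145,286),.12)):
    p=f(a,z);d=p-C;print(nm,p,np.hypot(*d[:2]),np.degrees(np.arctan2(d[1],d[0])))
s=read_state();R=cv2.Rodrigues(s['orientation'])[0];print(R)
E
```

```text
dark [359.18770186 210.53142857] [ 169  103   63   53 1610]
dark [348.05853659 242.3777439 ] [126 277  33  25 656]
ell ((216.446044921875, 148.286376953125), (156.55274963378906, 216.43460083007812), 126.44795227050781)
C [ 0.54235763 -0.10809057  0.09      ]
[ 0.55152731 -0.09562368  0.09      ]
ptr [ 0.56944744 -0.11633228  0.1       ] 0.028315780981028573 -16.921680036758524
rib [ 0.58416839 -0.08006763  0.096     ] 0.05033313779130282 33.83129077152833
grip [ 0.46698503 -0.06669595  0.12      ] 0.0859915351731198 151.2244185856517
[[ 9.56577365e-01  2.91478365e-01 -3.27510419e-04]
 [ 2.91478505e-01 -9.56576006e-01  1.62050562e-03]
 [ 1.59053719e-04 -1.64560124e-03 -9.99998633e-01]]
```

Emit:
carry_out:
  moves:
    - {"dx": 0.0356, "dy": -0.0333}
    - {"dx": 0.0356, "dy": -0.0333}
    - {"dx": 0.0356, "dy": -0.0333}
    - {"dx": 0.0356, "dy": -0.0333}
    - {"dx": 0.0356, "dy": -0.0333}
    - {"dx": 0.0356, "dy": -0.0333}
    - {"dx": 0.0356, "dy": -0.0333}
    - {"dx": 0.0356, "dy": -0.0333}

```text
invalid input at $.moves[0]: expected keys jaw, dx, dy, dz, yaw
```

Emit:
carry_out:
  moves:
    - {"dx": 0.0356, "dy": -0.0333}
    - {"dx": 0.0356, "dy": -0.0333}
    - {"yaw": 0.158}
    - {"yaw": 0.158}
    - {"yaw": 0.158}
    - {"yaw": 0.158, "jaw": 0.05}
    - {"jaw": 0.05}

```text
invalid input at $.moves[0]: expected keys jaw, dx, dy, dz, yaw
```

```bash
python3 - <<'E'
from h import *
m=camera_model('wrist');s=read_state();save('wrist','w1.png')
print(s['t'],s['tool_pos'],s['force'],s['q'],cv2.Rodrigues(s['orientation'])[0].round(3))
for p in((.467,-.0665,.125),(.5515,-.0956,.131),(.584,-.08,.096)):print(proj('wrist',p,m))
import json;json.dump({k:np.array(v).tolist() for k,v in m.items()},open('w1.json','w'))
E
```

```text
0.1 [ 0.17480619 -0.57337444  0.18460342] [-0.88701891  0.23196049 -0.22715502] [-1.36040648e+00  1.31063999e-01  1.48917385e+00  1.81603395e-05
  1.52300797e+00 -8.53832662e-02] [[ 0.957  0.291 -0.   ]
 [ 0.291 -0.957  0.002]
 [ 0.    -0.002 -1.   ]]
[167.45811586  47.01170946]
[498.50185641 453.73543543]
[303.81561862 183.02782294]
```

View pics/w1.png

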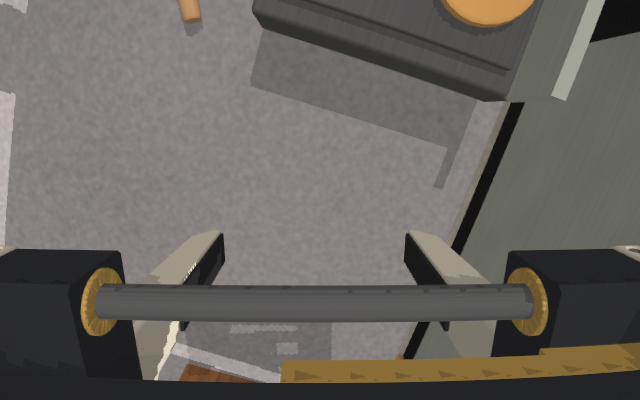

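The arm hasn't moved, because every row needs all five keys. The wrist picture still shows only the start view: bench and griddle, with the fingers at about row 270.

Emit:
carry_out:
  moves:
    - {"jaw": 0.05, "dx": 0.0356, "dy": -0.0333, "dz": 0, "yaw": 0}
    - {"jaw": 0.05, "dx": 0.0356, "dy": -0.0333, "dz": 0, "yaw": 0}
    - {"jaw": 0.05, "dx": 0.0356, "dy": -0.0333, "dz": 0, "yaw": 0}
    - {"jaw": 0.05, "dx": 0.0356, "dy": -0.0333, "dz": 0, "yaw": 0}
    - {"jaw": 0.05, "dx": 0.0356, "dy": -0.0333, "dz": 0, "yaw": 0}
    - {"jaw": 0.05, "dx": 0.0356, "dy": -0.0333, "dz": 0, "yaw": 0}
    - {"jaw": 0.05, "dx": 0.0356, "dy": -0.0333, "dz": 0, "yaw": 0}
    - {"jaw": 0.05, "dx": 0.0356, "dy": -0.0333, "dz": 0, "yaw": 0}

```text
t: 1.15
tool_pos: [0.3701, -0.2346, 0.1854]
orientation: [3.107, 0.463, 0.0]
force: [0.8, 0.5, 0.4]
opening: 0.05
gripper_force: 0.0
```

Emit:
carry_out:
  moves:
    - {"jaw": 0.05, "dx": 0.0356, "dy": -0.0333, "dz": 0, "yaw": 0}
    - {"jaw": 0.05, "dx": 0.0356, "dy": -0.0333, "dz": 0, "yaw": 0}
    - {"jaw": 0.05, "dx": 0.0356, "dy": -0.0333, "dz": 0, "yaw": 0}
    - {"jaw": 0.05, "dx": 0.0356, "dy": -0.0333, "dz": 0, "yaw": 0}
    - {"jaw": 0.05, "dx": 0, "dy": 0, "dz": 0, "yaw": 0.158}
    - {"jaw": 0.05, "dx": 0, "dy": 0, "dz": 0, "yaw": 0.158}
    - {"jaw": 0.05, "dx": 0, "dy": 0, "dz": 0, "yaw": 0.158}
    - {"jaw": 0.05, "dx": 0, "dy": 0, "dz": 0, "yaw": 0.158}

```text
t: 2.15
tool_pos: [0.4669, -0.067, 0.1852]
orientation: [-3.096, 0.533, 0.001]
force: [-0.4, -0.7, -0.4]
opening: 0.0499
gripper_force: 0.0
```

```bash
python3 - <<'E'
from h import *
m=camera_model('wrist');s=read_state();save('wrist','w2.png')
print(s['t'],s['tool_pos'],s['force'],s['q'],cv2.Rodrigues(s['orientation'])[0].round(3))
for p in((.467,-.0665,.125),(.5515,-.0956,.131),(.584,-.08,.096)):print(proj('wrist',p,m))
import json;json.dump({k:np.array(v).tolist() for k,v in m.items()},open('w2.json','w'))
E
```

```text
2.15 [ 0.4668673  -0.06696953  0.18520566] [-0.37141656 -0.68655244 -0.43122195] [-2.51286921e-01 -2.22887007e-01  1.83118842e+00  5.02996047e-05
  1.53391578e+00  1.66068612e+00] [[ 0.942 -0.335 -0.001]
 [-0.335 -0.942  0.   ]
 [-0.001  0.    -1.   ]]
[313.46166464 200.63485029]
[312.18250744  78.98669936]
[279.70027195  49.26111491]
```

View pics/w2.png

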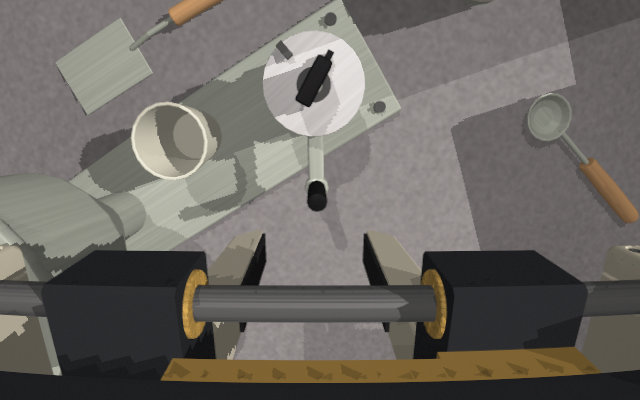

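The wrist view shows the grip top at about (317,201), the dial centre at about (314,84), the pointer tip at (331,52) and the rib at (284,49). Now I'll turn those into positions.

```bash
python3 - <<'E'
from h import *
import json
m=json.load(open('w2.json'));im=cv2.imread('pics/raw_w2.png')
mw=(im.min(2)>165).astype(np.uint8);mw[:28]=0;mw[137:]=0;mw[:,:255]=0;mw[:,368:]=0
mw=cv2.morphologyEx(mw,cv2.MORPH_OPEN,np.ones((3,3)))
cn=np.vstack([c for c in cv2.findContours(mw,0,1)[0] if cv2.contourArea(c)>100]);hull=cv2.convexHull(cn)[:,0]
P=np.array([onz('wrist',u,v,.09,m)[:2] for u,v in hull])
A=np.c_[2*P,np.ones(len(P))]
c=np.linalg.lstsq(A,(P**2).sum(1),rcond=None)[0];C=c[:2];r=np.hypot(*(P-C).T);print('C',C,'r',r.mean(),r.std(),len(P))
md=(im.max(2)<45).astype(np.uint8);md[:40]=0
n,l,st,ce=cv2.connectedComponentsWithStats(md[:225])
for i in range(1,n):
    if st[i,4]>30 : print(ce[i],st[i])
for nm,u,v,z in(('ptr',331,51,.1),('ribinner',289,57,.096),('ribouter',279,43,.096),('grip',317,199,.125)):
    p=onz('wrist',u,v,z,m)[:2];d=p-C;print(nm,p,np.hypot(*d),np.degrees(np.arctan2(d[1],d[0])))
E
```

```text
C [ 0.54911481 -0.09740348] r 0.04232059982699667 0.0017195780103360669 38
[314.08194906  79.3709856 ] [296  51  37  56 903]
[316.37885463 195.81277533] [308 181  19  30 454]
ptr [ 0.56876871 -0.1169843 ] 0.027743182582536247 -44.89328372942945
ribinner [ 0.5761039 -0.0848381] 0.0297707802001995 24.96540273810579
ribouter [ 0.58854461 -0.08112432] 0.04265817464999591 22.433997805749307
grip [ 0.46731621 -0.06951174] 0.08642314965613161 161.17161672271465
```

Emit:
carry_out:
  grip_force: 15
  moves:
    - {"jaw": 0.05, "dx": 0, "dy": 0.002, "dz": 0.033, "yaw": 0}
    - {"jaw": 0.05, "dx": 0, "dy": 0, "dz": 0.033, "yaw": 0}
    - {"jaw": 0.05, "dx": 0, "dy": 0, "dz": 0.03, "yaw": 0}
    - {"jaw": 0.016, "dx": 0, "dy": 0, "dz": 0, "yaw": 0}
    - {"jaw": 0.01, "dx": 0, "dy": 0, "dz": 0, "yaw": 0}
    - {"jaw": 0.01, "dx": 0, "dy": 0, "dz": 0, "yaw": 0}

```text
t: 2.95
tool_pos: [0.4677, -0.0694, 0.0913]
orientation: [3.097, -0.525, 0.004]
force: [0.7, -0.4, 0.6]
opening: 0.0246
gripper_force: 0.0
```

Emit:
carry_out:
  moves:
    - {"jaw": 0.01, "dx": 0, "dy": 0, "dz": 0, "yaw": 0}
    - {"jaw": 0.01, "dx": 0, "dy": 0, "dz": 0, "yaw": 0}
    - {"jaw": 0.01, "dx": 0, "dy": 0, "dz": 0, "yaw": 0}

```text
t: 3.32
tool_pos: [0.4671, -0.0691, 0.0903]
orientation: [-3.097, 0.525, -0.002]
force: [0.4, 0.3, 4.4]
opening: 0.0139
gripper_force: 15.0
```

```bash
python3 - <<'E'
from h import *
s=read_state();print(s['t'],s['tool_pos'],s['force'],s['opening'],s['gripper_force'],cv2.Rodrigues(s['orientation'])[0].round(3)[:,:2])
E
```

```text
3.325 [ 0.46710358 -0.06909721  0.09034412] [0.43452483 0.25043874 4.44033476] 0.013944149465905338 15.00098928809166 [[ 0.944 -0.33 ]
 [-0.33  -0.944]
 [ 0.001 -0.   ]]
```

Emit:
carry_out:
  moves:
    - {"jaw": 0.01, "dx": 0.0005, "dy": 0.0098, "dz": -0.0007, "yaw": -0.11}
    - {"jaw": 0.01, "dx": 0.0005, "dy": 0.0098, "dz": -0.0007, "yaw": -0.11}
    - {"jaw": 0.01, "dx": 0.0005, "dy": 0.0098, "dz": -0.0007, "yaw": -0.11}
    - {"jaw": 0.01, "dx": 0.0005, "dy": 0.0098, "dz": -0.0007, "yaw": -0.11}
    - {"jaw": 0.01, "dx": 0.0005, "dy": 0.0098, "dz": -0.0007, "yaw": -0.11}

```text
t: 3.95
tool_pos: [0.4648, -0.1173, 0.0932]
orientation: [-3.123, -0.341, -0.005]
force: [9.8, 3.2, -5.2]
opening: 0.0133
gripper_force: 15.0
```

```bash
cat > st.py <<'E'
from h import *
C=np.array([.55,-.0965])
s=read_state();R=cv2.Rodrigues(s['orientation'])[0];d=s['tool_pos'][:2]-C
print('t',s['t'],'pos',s['tool_pos'].round(4),'F tool',(R.T@s['force']).round(2),'open',s['opening'],'r',np.hypot(*d),'ang',np.degrees(np.arctan2(d[1],d[0]))%360,'xang',np.degrees(np.arctan2(R[1,0],R[0,0])),'q6',s['q'][5],'Tz',s['wrist_torque'][2])
E
python3 st.py
```

```text
t 3.95 pos [ 0.4648 -0.1173  0.0932] F tool [10.2  -0.97  5.2 ] open 0.013315474162784962 r 0.0877442393023394 ang 193.72069661143408 xang 12.462091103077531 q6 0.9971863366575519 Tz -0.010065936500526038
```

Emit:
carry_out:
  moves:
    - {"jaw": 0.01, "dx": 0.0025, "dy": 0.0098, "dz": -0.0004, "yaw": -0.11}
    - {"jaw": 0.01, "dx": 0.002, "dy": 0.0098, "dz": -0.0004, "yaw": -0.11}
    - {"jaw": 0.01, "dx": 0.001, "dy": 0.0098, "dz": -0.0004, "yaw": -0.11}

```text
t: 4.32
tool_pos: [0.4769, -0.1444, 0.0944]
orientation: [3.024, 0.849, -0.004]
force: [-4.8, -1.4, 7.0]
opening: 0.0141
gripper_force: 15.0
```

```bash
python3 st.py
```

```text
t 4.325 pos [ 0.4769 -0.1444  0.0944] F tool [-4.86 -1.33 -6.94] open 0.01407467978598564 r 0.0873495591466569 ang 213.2306114168855 xang 31.36546120883449 q6 0.6281394723888782 Tz -0.007409424838533383
```

Emit:
carry_out:
  moves:
    - {"jaw": 0.01, "dx": 0.0, "dy": 0.0085, "dz": -0.0005, "yaw": -0.095}
    - {"jaw": 0.01, "dx": 0.0, "dy": 0.0085, "dz": -0.0005, "yaw": -0.095}
    - {"jaw": 0.01, "dx": 0, "dy": 0, "dz": 0, "yaw": 0}

```text
t: 4.7
tool_pos: [0.4875, -0.1581, 0.0955]
orientation: [2.933, 1.126, 0.0]
force: [0.2, -0.8, 5.3]
opening: 0.0136
gripper_force: 15.0
```

```bash
python3 st.py
```

```text
t 4.7 pos [ 0.4875 -0.1581  0.0955] F tool [-0.41  0.69 -5.29] open 0.013610743787993877 r 0.08772620005881719 ang 224.58938098413736 xang 41.99427061780947 q6 0.4243872961863048 Tz -0.0056519596068845546
```

Emit:
carry_out:
  moves:
    - {"jaw": 0.045, "dx": 0, "dy": 0, "dz": 0, "yaw": 0}
    - {"jaw": 0.045, "dx": 0, "dy": 0, "dz": 0, "yaw": 0}
    - {"jaw": 0.045, "dx": 0, "dy": 0, "dz": -0.03, "yaw": 0}
    - {"jaw": 0.045, "dx": 0, "dy": 0, "dz": -0.03, "yaw": 0}
    - {"jaw": 0.045, "dx": 0, "dy": 0, "dz": -0.03, "yaw": 0}
    - {"jaw": 0.045, "dx": 0, "dy": 0, "dz": 0, "yaw": 0}

```text
t: 5.45
tool_pos: [0.4888, -0.1582, 0.1878]
orientation: [2.93, 1.125, 0.005]
force: [0.4, -0.2, -0.6]
opening: 0.045
gripper_force: 0.0
```

```bash
python3 st.py; python3 - <<'E'
from h import *
import json
m=camera_model('wrist');save('wrist','w3.png',(220,20,420,220),3)
json.dump({k:np.array(v).tolist() for k,v in m.items()},open('w3.json','w'))
E
```

```text
t 5.45 pos [ 0.4888 -0.1582  0.1878] F tool [0.17 0.36 0.57] open 0.04500488502123128 r 0.08692666010138468 ang 225.23569855689783 xang 42.01588482827408 q6 0.42466592051512947 Tz 0.0029490355569509745
```

View pics/w3.png

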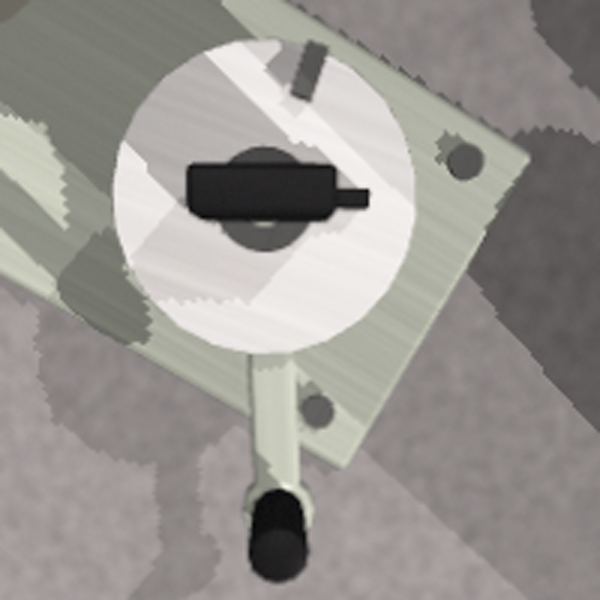

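The crop shows the dial spanning x 113–415 and y 38–353. The pointer tip is at (369,198), the rib's inner end at (303,98) and its outer end at (316,42). The grip is at (278,555).

```bash
python3 - <<'E'
from h import *
import json
m=json.load(open('w3.json'))
f=lambda a,z:onz('wrist',(a[0]+.5)/3-.5+220,(a[1]+.5)/3-.5+20,z,m)[:2]
E=[f(a,.09) for a in((113,197),(415,197),(264,353),(264,38),(157,88),(372,303),(157,305),(372,88))]
P=np.array(E);A=np.c_[2*P,np.ones(len(P))];c=np.linalg.lstsq(A,(P**2).sum(1),rcond=None)[0];C=c[:2];r=np.hypot(*(P-C).T);print('C',C,r)
for nm,a,z in(('ptr',(369,198),.1),('ptrbase',(336,197),.1),('ribin',(303,98),.096),('ribout',(316,42),.096),('grip',(278,553),.131),('barL',(188,192),.131),('barR',(335,192),.131)):
    p=f(a,z);d=p-C;print(nm,p.round(4),np.hypot(*d).round(4),np.degrees(np.arctan2(d[1],d[0])))
b=f((335,190),.131)-f((188,190),.131);print(np.degrees(np.arctan2(b[1],b[0])))
E
```

```text
C [ 0.55053381 -0.09596835] [0.0414102  0.0414165  0.04170585 0.04181684 0.0409054  0.04098405
 0.0412952  0.04122552]
ptr [ 0.5691 -0.1168] 0.0279 -48.308032642132034
ptrbase [ 0.5634 -0.1102] 0.0192 -47.77354933287706
ribin [ 0.5766 -0.0866] 0.0277 19.81823486312452
ribout [ 0.5892 -0.0797] 0.0419 22.807711046509347
grip [ 0.4868 -0.1584] 0.0892 -135.57458335324532
barL [ 0.5382 -0.0837] 0.0174 134.95699036790236
barR [ 0.5614 -0.1094] 0.0173 -51.0073612282074
-48.017511359606345
```

Emit:
carry_out:
  moves:
    - {"jaw": 0.045, "dx": 0.04375, "dy": -0.0025, "dz": 0, "yaw": 0}
    - {"jaw": 0.045, "dx": 0.04375, "dy": -0.0025, "dz": 0, "yaw": 0}
    - {"jaw": 0.045, "dx": 0, "dy": 0, "dz": 0, "yaw": 0.1745}
    - {"jaw": 0.045, "dx": 0, "dy": 0, "dz": 0, "yaw": 0.1745}
    - {"jaw": 0.045, "dx": 0, "dy": 0, "dz": 0, "yaw": 0.1745}
    - {"jaw": 0.045, "dx": 0, "dy": 0, "dz": 0, "yaw": 0.1745}
    - {"jaw": 0.045, "dx": 0, "dy": 0, "dz": 0, "yaw": 0.1745}
    - {"jaw": 0.045, "dx": 0, "dy": 0, "dz": 0, "yaw": 0.1745}

```text
t: 6.5
tool_pos: [0.5477, -0.095, 0.1828]
orientation: [-3.101, 0.499, 0.005]
force: [-0.2, 0.5, 0.2]
opening: 0.0453
gripper_force: 0.0
```

Emit:
carry_out:
  moves:
    - {"jaw": 0.045, "dx": 0, "dy": 0, "dz": 0, "yaw": 0.1745}
    - {"jaw": 0.045, "dx": 0, "dy": 0, "dz": 0, "yaw": 0.1745}
    - {"jaw": 0.045, "dx": 0, "dy": 0, "dz": 0, "yaw": 0.1745}
    - {"jaw": 0.045, "dx": 0, "dy": 0, "dz": 0, "yaw": 0}

```text
t: 7.0
tool_pos: [0.5479, -0.0951, 0.1832]
orientation: [2.871, -1.275, -0.005]
force: [-0.1, 0.2, -0.4]
opening: 0.0449
gripper_force: 0.0
```

```bash
python3 st.py
```

```text
t 7.0 pos [ 0.5479 -0.0951  0.1832] F tool [-0.23 -0.01  0.38] open 0.044878840187010265 r 0.0025841544045808553 ang 146.11635316633942 xang -47.892300201712345 q6 2.142682264808659 Tz 0.030326800814259085
```

Emit:
carry_out:
  grip_force: 40
  moves:
    - {"jaw": 0.045, "dx": 0.0024, "dy": -0.0013, "dz": 0.027, "yaw": 0}
    - {"jaw": 0.045, "dx": 0, "dy": 0, "dz": 0.027, "yaw": 0}
    - {"jaw": 0.045, "dx": 0, "dy": 0, "dz": 0.026, "yaw": 0}
    - {"jaw": 0.01, "dx": 0, "dy": 0, "dz": 0, "yaw": 0}
    - {"jaw": 0.005, "dx": 0, "dy": 0, "dz": 0, "yaw": 0}
    - {"jaw": 0.005, "dx": 0, "dy": 0, "dz": 0, "yaw": 0}
    - {"jaw": 0.005, "dx": 0, "dy": 0, "dz": 0, "yaw": 0}
    - {"jaw": 0.005, "dx": 0, "dy": 0, "dz": 0, "yaw": 0}

```text
t: 8.0
tool_pos: [0.5519, -0.0964, 0.1058]
orientation: [-2.871, 1.276, -0.001]
force: [-0.2, -0.0, -0.4]
opening: 0.0054
gripper_force: 0.0
```

```bash
python3 st.py
```

```text
t 8.0 pos [ 0.5519 -0.0964  0.1058] F tool [-0.12  0.16  0.38] open 0.005363953221981944 r 0.0018573982625089047 ang 3.3749904855654047 xang -47.929171642718856 q6 2.1428631331059877 Tz 0.003928634873602732
```

```bash
python3 st.py; python3 - <<'E'
from h import *
read_camera('wrist')
a=read_camera('wrist')[:,:,::-1][180:330,220:420];b=read_camera('scene')[:,:,::-1][110:220,210:350]
cv2.imwrite('pics/g4.png',np.hstack([cv2.resize(a,(440,330)),cv2.resize(b,(420//1-60,330))]))
E
python3 st.py
```

```text
t 8.0 pos [ 0.5519 -0.0964  0.1058] F tool [-0.12  0.16  0.38] open 0.005363953221981944 r 0.0018573982625089047 ang 3.3749904855654047 xang -47.929171642718856 q6 2.1428631331059877 Tz 0.003928634873602732
t 8.15 pos [ 0.5516 -0.0963  0.1054] F tool [0.18 0.03 0.54] open 0.00519102450463766 r 0.0015858634494768122 ang 6.954786712182369 xang -47.93300004118983 q6 2.1429367107134736 Tz -0.023328281726570532
```

View pics/g4.png

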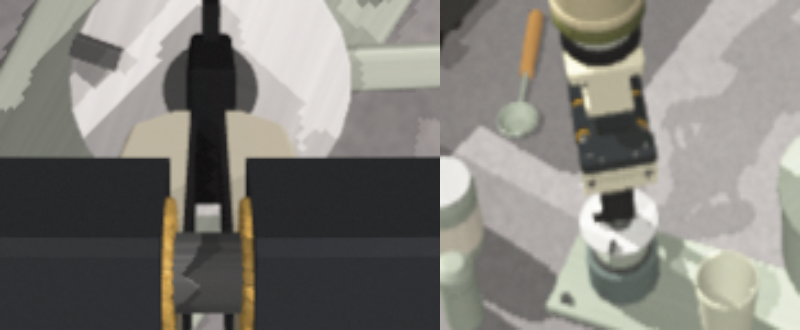

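The wrist crop shows the fingers flanking the black bar at about (212,110). The scene crop doesn't settle it, and the opening reads 5 mm with no force. I'll test by closing further.

Emit:
carry_out:
  grip_force: 40
  moves:
    - {"jaw": 0.0, "dx": 0, "dy": 0, "dz": 0, "yaw": 0}
    - {"jaw": 0.0, "dx": 0, "dy": 0, "dz": 0, "yaw": 0}

```text
t: 8.4
tool_pos: [0.5515, -0.0963, 0.1052]
orientation: [2.871, -1.276, -0.0]
force: [-0.3, -0.3, 0.6]
opening: 0.0005
gripper_force: 0.0
```

```bash
python3 st.py;python3 - <<'E'
from h import *
b=read_camera('wrist')[:,:,::-1][100:330,190:450]
b2=read_camera('scene')[:,:,::-1][150:210,250:310]
cv2.imwrite('pics/g5.png',np.hstack([cv2.resize(b,(400,354)),cv2.resize(b2,(354,354),interpolation=cv2.INTER_CUBIC)]))
print(proj('scene',[.5519,-.0964,.1058]))
print([proj('wrist',p) for p in([.5505,-.096,.131],[.5505,-.096,.0865],)])
E
```

```text
t 8.4 pos [ 0.5515 -0.0963  0.1052] F tool [ 0.07  0.4  -0.62] open 0.0005246749624648616 r 0.001471547140904449 ang 8.931702056109568 xang -47.936712132913684 q6 2.1430281793647326 Tz -0.026398480468753982
[278.93562828 178.86129542]
[array([315.01836646, 243.15521619]), array([314.85945133, 217.91703447])]
```

View pics/g5.png

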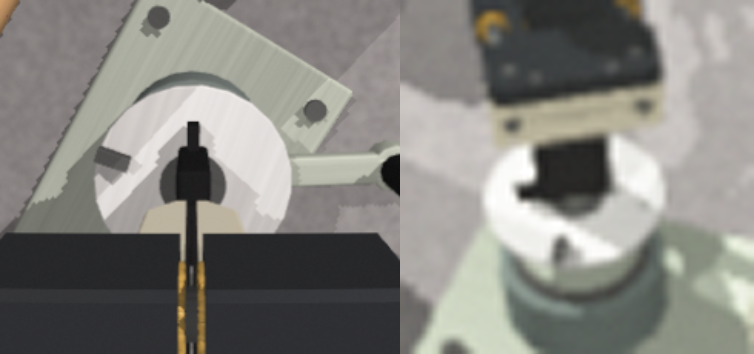

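The wrist crop shows the shut fingers at about (192,205), covering the bar, so they seem to be closing above it or through it. I'll check heights by projecting the bar corners.

```bash
python3 - <<'E'
from h import *
s=read_state();R=cv2.Rodrigues(s['orientation'])[0];T=s['tool_pos']
a=np.radians(-48);ux=np.array([np.cos(a),np.sin(a),0]);uy=np.array([-np.sin(a),np.cos(a),0])
C=np.array([.5505,-.096,0]);m=camera_model('wrist');V=np.array(m['view']);print('cam',-V[:3,:3].T@V[:3,3])
g=lambda p:((proj('wrist',p,m)-[190,100])*1.54).round()
for z in(.093,.105,.118,.131):print('bar',z,[g(C+ux*dx+uy*dy+[0,0,z]) for dx in(.018,-.018) for dy in(.006,-.006)])
print('ptr',g(C+ux*.028+[0,0,.09]),g(C+ux*.028+[0,0,.1]))
for k in(0,.019,.04):print('finger',k,[g(T+R@[.0075,y,-k]) for y in(-.02,0,.02)])
im=cv2.imread('pics/g5.png')[100:354,120:270];cv2.imwrite('pics/g5z.png',cv2.resize(im,None,fx=3,fy=3)[:600])
E
```

```text
cam [ 0.59718442 -0.14704843  0.30436853]
bar 0.093 [array([178., 144.]), array([207., 144.]), array([178., 227.]), array([206., 227.])]
bar 0.105 [array([177., 152.]), array([208., 152.]), array([177., 238.]), array([207., 238.])]
bar 0.118 [array([176., 160.]), array([209., 161.]), array([177., 252.]), array([208., 252.])]
bar 0.131 [array([175., 171.]), array([210., 171.]), array([176., 268.]), array([209., 268.])]
ptr [192. 119.] [192. 123.]
finger 0 [array([140., 176.]), array([191., 176.]), array([242., 176.])]
finger 0.019 [array([135., 191.]), array([191., 191.]), array([247., 191.])]
finger 0.04 [array([128., 212.]), array([191., 213.]), array([254., 212.])]
```

View pics/g5z.png

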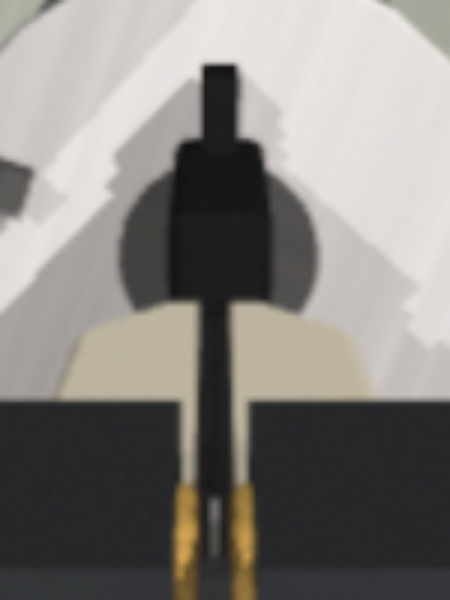

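The bar's top edge at row 172 matches z = 0.131. The fingertips, at about row 200, are really about 26 mm higher than the reported TCP, so they closed just above the bar. I'll open, go lower in small steps and watch the force.

Emit:
carry_out:
  moves:
    - {"jaw": 0.035, "dx": 0, "dy": 0, "dz": 0, "yaw": 0}
    - {"jaw": 0.035, "dx": 0, "dy": 0, "dz": 0, "yaw": 0}
    - {"jaw": 0.035, "dx": -0.001, "dy": 0, "dz": 0.0, "yaw": 0}
    - {"jaw": 0.035, "dx": 0, "dy": 0, "dz": 0.005, "yaw": 0}
    - {"jaw": 0.035, "dx": 0, "dy": 0, "dz": 0.005, "yaw": 0}
    - {"jaw": 0.035, "dx": 0, "dy": 0, "dz": 0, "yaw": 0}

```text
t: 9.25
tool_pos: [0.5502, -0.0954, 0.0943]
orientation: [2.87, -1.276, -0.002]
force: [-0.0, -0.7, 0.2]
opening: 0.0348
gripper_force: 0.0
```

Emit:
carry_out:
  moves:
    - {"jaw": 0.035, "dx": 0, "dy": 0, "dz": 0.003, "yaw": 0}
    - {"jaw": 0.035, "dx": 0, "dy": 0, "dz": 0.003, "yaw": 0}
    - {"jaw": 0.035, "dx": 0, "dy": 0, "dz": 0, "yaw": 0}

```text
t: 9.62
tool_pos: [0.5506, -0.0955, 0.0889]
orientation: [2.871, -1.276, -0.001]
force: [-0.2, 0.2, -0.8]
opening: 0.035
gripper_force: 0.0
```

```bash
python3 st.py
```

```text
t 9.625 pos [ 0.5506 -0.0955  0.0889] F tool [-0.28  0.    0.79] open 0.03501654656606941 r 0.0011808575562147585 ang 59.89937885672306 xang -47.94108102684486 q6 2.1440493978457797 Tz 0.008285954207462106
```

Emit:
carry_out:
  moves:
    - {"jaw": 0.035, "dx": 0, "dy": 0, "dz": 0.004, "yaw": 0}
    - {"jaw": 0.035, "dx": 0, "dy": 0, "dz": 0.004, "yaw": 0}
    - {"jaw": 0.005, "dx": 0, "dy": 0, "dz": 0, "yaw": 0}
    - {"jaw": 0.005, "dx": 0, "dy": 0, "dz": 0, "yaw": 0}
    - {"jaw": 0.005, "dx": 0, "dy": 0, "dz": 0, "yaw": 0}
    - {"jaw": 0.005, "dx": 0, "dy": 0, "dz": 0, "yaw": 0}

```text
t: 10.38
tool_pos: [0.5507, -0.0958, 0.0814]
orientation: [2.87, -1.276, -0.0]
force: [-1.9, -1.2, 0.6]
opening: 0.0117
gripper_force: 40.0
```

```bash
python3 st.py
```

```text
t 10.375 pos [ 0.5507 -0.0958  0.0814] F tool [-0.34  2.2  -0.57] open 0.011698872751551435 r 0.000941879582910438 ang 44.23865686040504 xang -47.95017944277683 q6 2.1440502187914183 Tz -0.05961057464125171
```

Emit:
carry_out:
  moves:
    - {"jaw": 0.005, "dx": 0, "dy": 0, "dz": -0.0004, "yaw": -0.13}
    - {"jaw": 0.005, "dx": 0, "dy": 0, "dz": -0.0004, "yaw": -0.13}
    - {"jaw": 0.005, "dx": 0, "dy": 0, "dz": -0.0004, "yaw": -0.13}
    - {"jaw": 0.005, "dx": 0, "dy": 0, "dz": -0.0004, "yaw": -0.13}
    - {"jaw": 0.005, "dx": 0, "dy": 0, "dz": -0.0004, "yaw": -0.13}

```text
t: 11.0
tool_pos: [0.5506, -0.0958, 0.0833]
orientation: [3.128, -0.286, -0.001]
force: [-1.3, -1.7, 1.3]
opening: 0.0115
gripper_force: 40.0
```

```bash
python3 st.py
```

```text
t 11.0 pos [ 0.5506 -0.0958  0.0833] F tool [-1.01  1.91 -1.29] open 0.011536225360945555 r 0.0009074303656550389 ang 47.40315863254081 xang -10.465005440682734 q6 1.4897947551756414 Tz -0.08868189867250316
```

Emit:
carry_out:
  moves:
    - {"jaw": 0.005, "dx": 0, "dy": 0, "dz": -0.0004, "yaw": -0.14}
    - {"jaw": 0.005, "dx": 0, "dy": 0, "dz": -0.0004, "yaw": -0.14}
    - {"jaw": 0.005, "dx": 0, "dy": 0, "dz": -0.0004, "yaw": -0.14}
    - {"jaw": 0.005, "dx": 0, "dy": 0, "dz": -0.0004, "yaw": -0.14}
    - {"jaw": 0.005, "dx": 0, "dy": 0, "dz": 0, "yaw": 0}

```text
t: 11.62
tool_pos: [0.5507, -0.0959, 0.085]
orientation: [3.087, 0.581, -0.001]
force: [-2.7, -1.5, 3.3]
opening: 0.0118
gripper_force: 40.0
```

```bash
python3 st.py; python3 - <<'E'
from h import *
import json
m=camera_model('wrist');save('wrist','w6.png')
json.dump({k:np.array(v).tolist() for k,v in m.items()},open('w6.json','w'))
im=cv2.imread('pics/raw_w6.png');C=np.array([.5505,-.096])
# brightness scan over rings of the dial
for r in(.026,.032,.036,.040):
    z=.096;row=[]
    for a in range(-10,60,4):
        t=np.radians(a);u,v=proj('wrist',[C[0]+r*np.cos(t),C[1]+r*np.sin(t),z],m)
        row.append(int(im[int(round(v)),int(round(u))].mean()))
    print(r,row)
print(list(range(-10,60,4)))
print(proj('wrist',[.5505+.028*np.cos(.38),-.096+.028*np.sin(.38),.1],m))
E
```

```text
t 11.625 pos [ 0.5507 -0.0959  0.085 ] F tool [-3.02  0.38 -3.31] open 0.011759319719693708 r 0.0009231886640724172 ang 44.09034059068613 xang 21.333699798186462 q6 0.9348464539490124 Tz 0.016339200828404357
0.026 [245, 244, 243, 245, 247, 246, 246, 24, 23, 23, 236, 196, 196, 193, 189, 188, 190, 190]
0.032 [229, 226, 226, 225, 225, 226, 228, 98, 104, 107, 225, 190, 189, 188, 187, 189, 190, 193]
0.036 [226, 229, 231, 231, 229, 229, 227, 94, 91, 90, 157, 157, 158, 193, 191, 189, 187, 186]
0.04 [230, 229, 227, 228, 227, 225, 225, 177, 91, 130, 156, 156, 224, 222, 153, 188, 222, 234]
[-10, -6, -2, 2, 6, 10, 14, 18, 22, 26, 30, 34, 38, 42, 46, 50, 54, 58]
[313.97609601 186.5645393 ]
```

Emit:
carry_out:
  moves:
    - {"jaw": 0.04, "dx": 0, "dy": 0, "dz": 0, "yaw": 0}
    - {"jaw": 0.04, "dx": 0, "dy": 0, "dz": 0, "yaw": 0}
    - {"jaw": 0.04, "dx": 0, "dy": 0, "dz": -0.025, "yaw": 0}
    - {"jaw": 0.04, "dx": 0, "dy": 0, "dz": -0.025, "yaw": 0}
    - {"jaw": 0.04, "dx": 0, "dy": 0, "dz": 0, "yaw": -0.127}
    - {"jaw": 0.04, "dx": 0, "dy": 0, "dz": 0, "yaw": -0.127}
    - {"jaw": 0.04, "dx": 0, "dy": 0, "dz": 0, "yaw": -0.127}

```text
t: 12.55
tool_pos: [0.551, -0.0953, 0.1348]
orientation: [-2.919, -1.162, -0.001]
force: [-0.2, 0.2, -0.4]
opening: 0.0399
gripper_force: 0.0
```

Emit:
carry_out:
  moves:
    - {"jaw": 0.04, "dx": -0.045, "dy": 0, "dz": -0.01, "yaw": 0}
    - {"jaw": 0.04, "dx": -0.045, "dy": 0, "dz": 0, "yaw": 0}
    - {"jaw": 0.04, "dx": 0, "dy": 0, "dz": 0, "yaw": 0}

```text
t: 12.92
tool_pos: [0.484, -0.1587, 0.1449]
orientation: [2.922, 1.152, 0.0]
force: [0.7, 0.3, 0.5]
opening: 0.04
gripper_force: 0.0
```

```bash
python3 st.py; cat > ang.py <<'E'
from h import *
m=camera_model('wrist');im=read_camera('wrist')[:,:,::-1];cv2.imwrite('pics/w_%.2f.png'%read_state()['t'],im);C=np.array([.5505,-.096])
big=cv2.GaussianBlur(im,(0,0),.7).mean(2).astype(np.float32)
for nm,r,z,th in(('ptr',.024,.1,60),('ptr',.026,.1,60),('rib',.032,.096,125),('rib',.035,.096,125),('rib',.039,.096,125)):
    A=np.arange(0,50,.5);t=np.radians(A)
    uv=np.array([proj('wrist',[C[0]+r*np.cos(x),C[1]+r*np.sin(x),z],m) for x in t],np.float32)
    val=cv2.remap(big,uv[:,0],uv[:,1],cv2.INTER_LINEAR).ravel();k=val<th
    print(nm,r,A[k].min() if k.any() else None,A[k].mean(),A[k].max() if k.any() else None)
g=(im.max(2)<45).astype(np.uint8);g[:150]=0;g[235:]=0;g[:,:280]=0;g[:,360:]=0
n,l,st,c=cv2.connectedComponentsWithStats(g)
for i in range(1,n):
    if st[i,4]>60:
        print('dark',c[i],st[i],'z.125',onz('wrist',*c[i],.125,m).round(4))
E
python3 ang.py
```

```text
t 12.925 pos [ 0.484  -0.1587  0.1449] F tool [ 0.76  0.24 -0.5 ] open 0.039982676460563464 r 0.0906912408952116 ang 223.28813333609665 xang 43.022415669311044 q6 0.4027141929744813 Tz 0.010344708730397438
ptr 0.024 17.0 22.25 27.5
ptr 0.026 17.0 21.25 25.5
rib 0.032 17.5 22.25 27.0
rib 0.035 17.5 22.25 27.0
rib 0.039 18.0 22.0 26.0
dark [316.25925926 208.00444444] [306 189  23  38 675] z.125 [ 0.4891 -0.1558  0.125 ]
```

Emit:
carry_out:
  grip_force: 25
  moves:
    - {"jaw": 0.04, "dx": 0.002, "dy": 0.0015, "dz": 0.017, "yaw": 0}
    - {"jaw": 0.04, "dx": 0, "dy": 0, "dz": 0.025, "yaw": 0}
    - {"jaw": 0.04, "dx": 0, "dy": 0, "dz": 0.025, "yaw": 0}
    - {"jaw": 0.005, "dx": 0, "dy": 0, "dz": 0, "yaw": 0}
    - {"jaw": 0.005, "dx": 0, "dy": 0, "dz": 0, "yaw": 0}
    - {"jaw": 0.005, "dx": 0, "dy": 0, "dz": 0, "yaw": 0}
    - {"jaw": 0.005, "dx": 0, "dy": 0, "dz": 0, "yaw": 0}

```text
t: 13.85
tool_pos: [0.4886, -0.157, 0.0788]
orientation: [2.92, 1.157, 0.002]
force: [0.7, 1.4, -0.0]
opening: 0.0155
gripper_force: 25.0
```

```bash
python3 st.py
```

```text
t 13.85 pos [ 0.4886 -0.157   0.0788] F tool [ 1.5  -0.58  0.03] open 0.015546068710288815 r 0.08618562620273151 ang 224.56329238156437 xang 43.22356728179758 q6 0.4052292117484996 Tz -0.05055633866836521
```

Emit:
carry_out:
  moves:
    - {"jaw": 0.005, "dx": 0.0004, "dy": -0.008, "dz": 0.0005, "yaw": 0.09}
    - {"jaw": 0.005, "dx": 0.0004, "dy": -0.008, "dz": 0.0005, "yaw": 0.09}
    - {"jaw": 0.005, "dx": 0.0004, "dy": -0.008, "dz": 0.0005, "yaw": 0.09}
    - {"jaw": 0.005, "dx": 0, "dy": 0, "dz": 0, "yaw": 0}

```text
t: 14.35
tool_pos: [0.4742, -0.1375, 0.0771]
orientation: [3.049, 0.754, 0.001]
force: [-1.5, -0.4, 1.5]
opening: 0.0154
gripper_force: 25.0
```

```bash
python3 st.py
```

```text
t 14.35 pos [ 0.4742 -0.1375  0.0771] F tool [-1.5  -0.32 -1.52] open 0.015380773787252385 r 0.08618369198126312 ang 208.36989561146365 xang 27.791544121498813 q6 0.6999716595710742 Tz -0.09932456231265555
```

Emit:
carry_out:
  moves:
    - {"jaw": 0.005, "dx": 0.0002, "dy": -0.0043, "dz": 0.0003, "yaw": 0.05}
    - {"jaw": 0.005, "dx": 0.0002, "dy": -0.0043, "dz": 0.0003, "yaw": 0.05}
    - {"jaw": 0.005, "dx": 0, "dy": 0, "dz": 0, "yaw": 0}

```text
t: 14.72
tool_pos: [0.4708, -0.1303, 0.0767]
orientation: [3.082, 0.603, 0.001]
force: [-2.6, -1.6, 5.5]
opening: 0.0155
gripper_force: 25.0
```

```bash
python3 st.py
```

```text
t 14.725 pos [ 0.4708 -0.1303  0.0767] F tool [-3.04  0.46 -5.5 ] open 0.015520220977667098 r 0.08610219076420773 ang 203.09722971183749 xang 22.13775277225794 q6 0.8105528086290558 Tz -0.036536963952766344
```

Emit:
carry_out:
  moves:
    - {"jaw": 0.005, "dx": 0.0002, "dy": -0.0043, "dz": 0.0003, "yaw": 0.05}
    - {"jaw": 0.005, "dx": 0, "dy": 0, "dz": 0, "yaw": 0}

```text
t: 14.98
tool_pos: [0.4694, -0.1266, 0.0765]
orientation: [3.095, 0.526, 0.001]
force: [-4.4, -3.4, 6.2]
opening: 0.0153
gripper_force: 25.0
```

```bash
python3 st.py
```

```text
t 14.975 pos [ 0.4694 -0.1266  0.0765] F tool [-5.26  1.81 -6.18] open 0.015266037531098422 r 0.08607264590200453 ang 200.45461946478815 xang 19.272533873286005 q6 0.8671387561713649 Tz 0.04172681908830183
```

Emit:
carry_out:
  moves:
    - {"jaw": 0.005, "dx": -0.0008, "dy": -0.0043, "dz": 0, "yaw": 0.05}
    - {"jaw": 0.005, "dx": 0, "dy": 0, "dz": 0, "yaw": 0}

```text
t: 15.22
tool_pos: [0.4679, -0.1226, 0.0764]
orientation: [3.108, 0.448, 0.003]
force: [1.3, -3.5, 3.2]
opening: 0.0153
gripper_force: 25.0
```

```bash
python3 st.py
```

```text
t 15.225 pos [ 0.4679 -0.1226  0.0764] F tool [ 0.28  3.77 -3.22] open 0.015252909941149792 r 0.08613579326175606 ang 197.6130378817141 xang 16.420446690061816 q6 0.9227302596298388 Tz -0.02913650070153684
```

Emit:
carry_out:
  moves:
    - {"jaw": 0.005, "dx": -0.0008, "dy": -0.0043, "dz": 0, "yaw": 0.05}
    - {"jaw": 0.005, "dx": 0, "dy": 0, "dz": 0, "yaw": 0}

```text
t: 15.48
tool_pos: [0.4667, -0.1184, 0.0763]
orientation: [3.118, 0.37, 0.006]
force: [5.3, -3.4, 0.4]
opening: 0.0151
gripper_force: 25.0
```

```bash
python3 st.py
```

```text
t 15.475 pos [ 0.4667 -0.1184  0.0763] F tool [ 4.37  4.57 -0.34] open 0.01512774972261919 r 0.0861581883138634 ang 194.75309004854896 xang 13.550927789908934 q6 0.9791429469217141 Tz 0.03259163800702095
```

Emit:
carry_out:
  moves:
    - {"jaw": 0.005, "dx": 0.0005, "dy": -0.0043, "dz": 0.0002, "yaw": 0.05}
    - {"jaw": 0.005, "dx": 0.0004, "dy": -0.0043, "dz": 0.0002, "yaw": 0.05}
    - {"jaw": 0.005, "dx": 0, "dy": 0, "dz": 0, "yaw": 0}

```text
t: 15.85
tool_pos: [0.465, -0.1106, 0.0759]
orientation: [3.132, 0.214, 0.003]
force: [1.5, -7.2, 3.3]
opening: 0.0151
gripper_force: 25.0
```

```bash
python3 st.py
```

```text
t 15.85 pos [ 0.465  -0.1106  0.0759] F tool [ 0.55  7.36 -3.3 ] open 0.01513110028935637 r 0.0861468477883487 ang 189.40883649516704 xang 7.821785488103184 q6 1.0955041448064082 Tz 0.08174257799999567
```

Emit:
carry_out:
  moves:
    - {"jaw": 0.005, "dx": 0.0002, "dy": -0.0043, "dz": 0.0002, "yaw": 0.05}
    - {"jaw": 0.005, "dx": 0, "dy": 0, "dz": 0, "yaw": 0}

```text
t: 16.1
tool_pos: [0.4644, -0.1067, 0.0757]
orientation: [3.135, 0.136, 0.002]
force: [-0.2, -8.2, 3.3]
opening: 0.0151
gripper_force: 25.0
```

```bash
python3 st.py
```

```text
t 16.1 pos [ 0.4644 -0.1067  0.0757] F tool [-0.89  8.18 -3.3 ] open 0.01509653038152954 r 0.08616028157246541 ang 186.77310477908424 xang 4.951584731646274 q6 1.1537451608425895 Tz 0.11510857049630978
```

Emit:
carry_out:
  moves:
    - {"jaw": 0.005, "dx": 0.0002, "dy": -0.0043, "dz": 0.0001, "yaw": 0.05}
    - {"jaw": 0.005, "dx": 0.0001, "dy": -0.0035, "dz": 0.0001, "yaw": 0.04}
    - {"jaw": 0.005, "dx": 0, "dy": 0, "dz": 0, "yaw": 0}

```text
t: 16.48
tool_pos: [0.4639, -0.0994, 0.0755]
orientation: [3.138, -0.005, 0.001]
force: [-1.5, -11.4, 3.9]
opening: 0.0152
gripper_force: 25.0
```

```bash
python3 st.py
```

```text
t 16.475 pos [ 0.4639 -0.0994  0.0755] F tool [-1.43 11.42 -3.83] open 0.0152396087209224 r 0.08613290976179581 ang 181.9259224918643 xang -0.19878912232809606 q6 1.25909502719244 Tz 0.16891069930940694
```

Emit:
carry_out:
  moves:
    - {"jaw": 0.005, "dx": 0, "dy": -0.0016, "dz": 0, "yaw": 0.02}
    - {"jaw": 0.005, "dx": 0, "dy": 0, "dz": 0, "yaw": 0}

```text
t: 16.73
tool_pos: [0.4638, -0.0981, 0.0754]
orientation: [3.137, -0.037, 0.001]
force: [-2.6, -12.2, 2.9]
opening: 0.0154
gripper_force: 25.0
```

```bash
python3 st.py
```

```text
t 16.725 pos [ 0.4638 -0.0981  0.0754] F tool [-2.29 12.28 -2.87] open 0.015413748795466763 r 0.0861804429472018 ang 181.04996513420812 xang -1.3372892637337652 q6 1.2819713351207764 Tz 0.25787621383524534
```

Emit:
carry_out:
  moves:
    - {"jaw": 0.04, "dx": 0, "dy": 0, "dz": 0, "yaw": 0}
    - {"jaw": 0.04, "dx": 0, "dy": 0, "dz": 0, "yaw": 0}
    - {"jaw": 0.04, "dx": 0, "dy": 0, "dz": 0, "yaw": 0}
    - {"jaw": 0.04, "dx": 0, "dy": 0, "dz": -0.03, "yaw": 0}
    - {"jaw": 0.04, "dx": 0, "dy": 0, "dz": -0.03, "yaw": 0}
    - {"jaw": 0.04, "dx": 0, "dy": 0, "dz": -0.03, "yaw": 0}
    - {"jaw": 0.04, "dx": 0, "dy": 0, "dz": -0.02, "yaw": 0}
    - {"jaw": 0.04, "dx": 0, "dy": 0, "dz": 0, "yaw": 0}

```text
t: 17.73
tool_pos: [0.4645, -0.0954, 0.1861]
orientation: [3.141, -0.039, 0.004]
force: [-0.3, 0.6, 0.0]
opening: 0.0401
gripper_force: 0.0
```

```bash
python3 st.py; python3 ang.py; python3 - <<'E'
from h import *
save('wrist','w9.png')
E
```

```text
t 17.725 pos [ 0.4645 -0.0954  0.1861] F tool [-0.27 -0.55 -0.05] open 0.04006162172318887 r 0.08555379527533538 ang 179.2554929136873 xang -1.4159095153164465 q6 1.2844138143680082 Tz -0.02630537649453084
ptr 0.024 17.5 21.0 24.5
ptr 0.026 17.5 21.25 25.0
rib 0.032 17.5 22.75 28.0
rib 0.035 18.0 22.75 27.5
rib 0.039 18.5 22.5 26.5
dark [321.27668845 199.24183007] [313 184  19  30 459] z.125 [ 0.4654 -0.101   0.125 ]
```

View pics/w9.png

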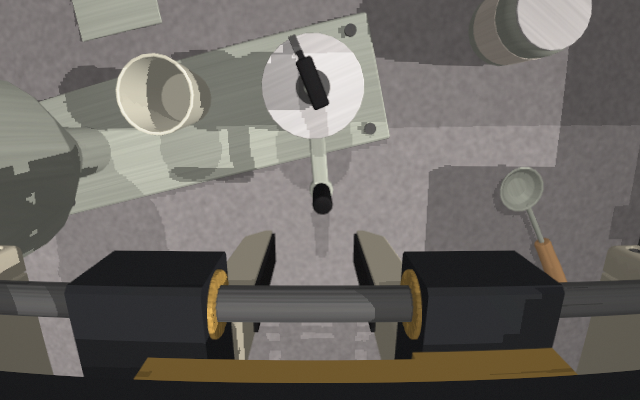

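The picture shows the pointer on the rib at about (297,45) and the lever released at about (322,200). The cup (157,93) and scoop (521,190) look undisturbed. I'll hand in now.

```bash
python3 -c "
from plant import *
print(close_job())"
```

```text
the job is handed in; nothing more can be done
None
```

I loosened the nut by about 63°, turned the screw so the pointer is within about 2° of the rib, and retightened the nut at about 12.3 N of pull, well under the 16 N limit. The arm is clear, nothing else looked moved in the last picture, and the job was handed in at about 18 s; no verdict came back.

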